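# Adjust a drum brake with the brake spoon

## Task

Take the brake spoon from the wooden tool block and, working its blade through the slot in the drum brake's backing plate, advance the star wheel one tooth at a time, its teeth moving towards the hub, until the brass indicator tab pops up; stop there, not a tooth further. Only the spoon may touch the wheel. Then put the spoon back upright in its pocket in the block, flange resting on the wood, and let go.

Things in the scene. Friction and masses are not known exactly. Their poses are not given: they have to be found in the camera images.
- drum: Drum brake: dark round casting 300 mm across, 100 mm high, fixed, lying on the bench with its grey backing plate on top (upper face 98 mm above the bench, 3 mm thick). Origin: centre of its underside; z up. The access slot is at x = -75 mm, y = 0.
- slot (a point): Centre of the access slot at the plate's upper face. The slot is 40 mm long (this point's x) and 20 mm wide (y), with a thin bright strip along each long side. x points horizontally to the hub, z up. The star wheel lies below: tooth tips 10 mm and root 21 mm below the upper face, axle along y.
- hub (a point): Top centre of the hub, a round boss 72 mm across standing 30 mm above the plate, 95 mm along x from the slot.
- axle (a point): Centre of the star wheel: bright steel, 10 teeth, 64 mm across the tips; teeth 3.5 mm thick, 12 mm wide along the axle. It is 42 mm below the plate's upper face. At rest a tooth stands upright under the slot's centre, and the gaps on either side of it are centred 9 mm from it along the slot's x.
- star_wheel (a joint): Wheel angle, rad, growing as the top teeth move to the slot's +x (to the hub). It clicks: rests only near multiples of a tooth (0.628). Starts at 0, 1 or 2 teeth; the tab pops up between 3 and 4, and it must end at 4 (2.51). Past half a tooth (about 4 N of push) it clicks on by itself.
- spoon_tip (a point): Centre of the blade's end, 112 mm below the handle's centre. Stroke for one tooth: blade end 16 to 20 mm below the plate's upper face in the gap at slot x = -9 mm, moved to x = +9 mm; then it lifts out freely. 5 mm below the upper face it is clear of the teeth. The slot's length allows only one tooth a stroke.
- spoon_grip (a point): Centre of the brake spoon's black square handle, 22 x 22 x 52 mm tall (the other tools have round handles). Below it a round steel flange, 38 mm across, 6 mm thick (underside 32 mm below this point), then a flat blade 80 mm long, 12 mm wide along the spoon's y, 4 mm thick along x. z up along the handle. About 160 g, loose.
- pocket (a point): Mouth of the spoon's pocket, in the top of the fixed wooden tool block (70 x 140 x 90 mm high): 12 mm along x, 20 mm along y, 85 mm deep. The spoon starts in it upright, flange on the wood, its x and y along the pocket's. Two fixed round-handled screwdrivers stand 69 and 89 mm to +y, tops 141 mm above the bench.
- tab_top (a point): Centre of the top of the brass indicator tab, 18 x 8 mm, in a dark 34 x 24 mm block on the plate, 75 mm to the slot's +y and 15 mm to its +x. Down, its top is 107 mm above the bench, just proud of its block; it springs up 14 mm when the adjustment is right.
Not all that is in view belongs to the job. There is more than one size of the part that bears spoon_tip; the job needs the smaller.

How it is judged:
By the outcome, as a careful person would: the job done as asked, in the order asked, and still so for the second after the job is handed in, with the robot touching nothing.
It also fails if it takes over 61 s, if anything falls off the work surface, if the arm or the gripper's body presses on something with over 40 N, if the wrist force passes 120 N, or if a joint passes its speed limit or range.

## Robot

A 6-joint arm with a two-finger parallel gripper is mounted at the origin on the work surface. World frame = base frame: x ahead of the robot, y to its left, z up, the work surface at z = 0. Lengths are in m, angles in rad, forces in N, time in s.
With the tool pointing down it reaches from about 0.25 to 0.775 m from the base axis. Payload 4 kg.
Tool frame: the origin (TCP) lies at the very end of the fingers, on their centre line; the grasp point (between the pads) lies 19 mm behind it (robot.hold_point_z is the distance from the TCP to the grasp point, in m); z points along the fingers, y is the line along which they close (so a half turn about z gives the same grasp; the last joint's range is limited). The gripper opens to 94 mm and grips with 3 to 60 N. Pads are 16 mm wide; open, the fingers measure 119 mm over their backs; the gripper's body (75 mm by 177 mm) begins 78 mm behind the grasp point.
Start: joints at [1.204, 0.087, 1.371, -0, 1.684, -0.103], TCP at [0.143, 0.531, 0.206] pointing down, gripper open.
Joint ranges: [-3.1, 3.1], [-0.76, 2.03], [0.27, 2.55], [-1.08, 4.22], [0.17, 2.65], [-2.57, 2.57]. Speed limits (rad/s): [2.79, 2.79, 3.14, 3.14, 3.14, 3.14].

## Interface

Orientations are given as [roll, pitch, yaw] about the fixed x, y, z axes, in that order (R = Rz(yaw) Ry(pitch) Rx(roll)).
In Python, from bench import robot gives the robot as it stands.
- The arm moves only by the tool carry_out, never from a script. Its argument "steps" is a list of rows, each a list of 3 entries, a list of its own where there are three numbers: the shift along the tool's x, y, z in m, then the turn about the tool's z in units of 10 degrees (1.0 is 10 degrees), then the closure, from -1 (fully open) to 1 (shut). In form: [[[tx, ty, tz], roll, jaw], ...]. A call has 1 to 10 rows; each row is the pose to reach, as a shift and turn from the pose commanded when the call began, along the tool's axes at that moment; what a row does not reach only later rows make up. A row lasts 1/8 s, in which the tool goes at most 62.5 mm and 10.7 degrees, less where a joint would pass 70% of its speed; a pose out of reach is approached as far as the arm can. A call with a gripper value outside its range is refused whole. The fingers move at their own pace and stop on an object; the grip force is fixed at half the most. Time passes only in rows, so rows that repeat a pose let the fingers close. It gives the time, the measured TCP pose, the force, the opening and the grip force at its end, in the units of the state.
- robot.get_obs(): the state, without advancing time (a new reading comes with each control period).
- robot.snapshot(name): name is "scene" or "top" or "wrist"; returns a dict with "image" (480x640x3 uint8, red, green, blue), "z_map" (480x640 float32, m along the optical axis (not along the pixel's ray), 0 where there is no reading), "mtx" (3x3 intrinsics, pixels), "R" (3x3) and "t" (3): a world point X has camera coordinates R X + t. Camera axes: x right, y down, z forward; pixel columns grow to the right and rows downward; lengths in m; the calibration is good to about 2 mm. The wrist camera is an equidistant fisheye: a pixel r from the principal point sees the ray r / f radians off the axis. A picture is of the moment at which its call begins.
- robot.close_job(): hands the job in; it is judged then, once.
The state is a dict: "time": time; "joint_positions": joint angles; "qvel": joint speeds; "joint_torque": joint torques, N m; "tool_pos": TCP position; "ee_rot": TCP orientation; "wrist_force": force on the tool from outside, world axes, zero at the start; "wrist_torque": the same for the moment, N m; "width": finger opening in m; "finger_force": force on a finger pad.
Only numpy, scipy, OpenCV 4.12 (cv2) and the standard library are available. Lean on these libraries where they do the work, as an engineer would, in place of code of your own. Each camera call takes 0.05 s, during which the arm holds its last target. There are 200 camera calls.

## Working session

There is one attempt and no reset: what is moved stays moved. The work goes in short steps, Python scripts to look and compute and a tool call to move; the robot and the scene stay as the last step left them, time stands still between calls to the robot, and variables do not carry over. Pictures are saved under pics/ and viewed, at most 10 in all, crops included, and the job is handed in when it is done.

Besides the shell and the picture viewer there is one more tool, called after ">>>" as name(argument=value, ...), one argument or row to a line, values as JSON. carry_out: Moves the arm, as the interface text tells. Its arguments: {"type":"object","properties":{"steps":{"type":"array","items":{"type":"array"}}},"required":["steps"]}

```bash
mkdir -p pics; ls; cat > h.py <<'E'
import numpy as np, cv2
from bench import robot
def snap(n,save=None):
    s=robot.snapshot(n)
    if save: cv2.imwrite('pics/'+save,s['image'][:,:,::-1])
    return s
def pt(s,u,v,z=None):
    K,R,t=s['mtx'],np.array(s['R']),np.array(s['t'])
    d=np.linalg.inv(K)@[u,v,1]
    o=-R.T@t; w=R.T@d
    if z is None:
        return o+w*s['z_map'][int(v),int(u)]
    return o+w*(z-o[2])/w[2]
E
python3 - <<'E'
from h import *
a=snap('scene','scene0.png');b=snap('top','top0.png')
for s in (a,b): print(s['mtx'],-np.array(s['R']).T@s['t'],np.array(s['R']).round(3))
np.savez('s0.npz',**{'a_'+k:v for k,v in a.items()},**{'b_'+k:v for k,v in b.items()})
print(robot.get_obs(), robot.hold_point_z)
E
```

```text
pics
[[510.19692516   0.         324.88313284]
 [  0.         510.19692516 231.16098186]
 [  0.           0.           1.        ]] [ 1.15319953 -0.09575771  0.65151259] [[ 0.142  0.99   0.018]
 [ 0.643 -0.079 -0.762]
 [-0.752  0.12  -0.648]]
[[482.54134682   0.         306.96156741]
 [  0.         482.54134682 248.3221791 ]
 [  0.           0.           1.        ]] [0.4946837  0.01636245 0.75685095] [[-0.006 -0.999  0.035]
 [-0.997  0.003 -0.071]
 [ 0.071 -0.036 -0.997]]
{'time': 0.1, 'joint_positions': array([ 1.20391542e+00,  8.78873786e-02,  1.37210756e+00,  1.33810426e-05,
        1.68360618e+00, -1.03115310e-01]), 'qvel': array([ 0.00198315, -0.00047877, -0.00477192,  0.00091142, -0.00119523,
       -0.00066072]), 'joint_torque': array([ 2.46093092e-03, -3.41252732e+01, -3.03301442e+01,  7.20593962e-02,
        3.04091501e-02, -1.09296989e-04]), 'tool_pos': array([0.1432224 , 0.53050657, 0.20441554]), 'ee_rot': array([-3.13959622e+00, -2.19965170e-04,  2.87782833e+00]), 'wrist_force': array([ 0.24371361, -0.19679286, -0.5016213 ]), 'wrist_torque': array([ 0.01454783, -0.00787245, -0.00608197]), 'finger_force': 0.0, 'width': 0.09381534896607956} 0.0188
```

View pics/top0.png

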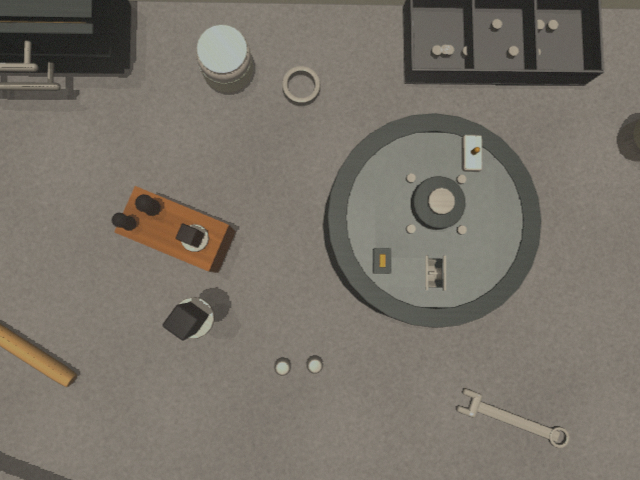

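View pics/scene0.png

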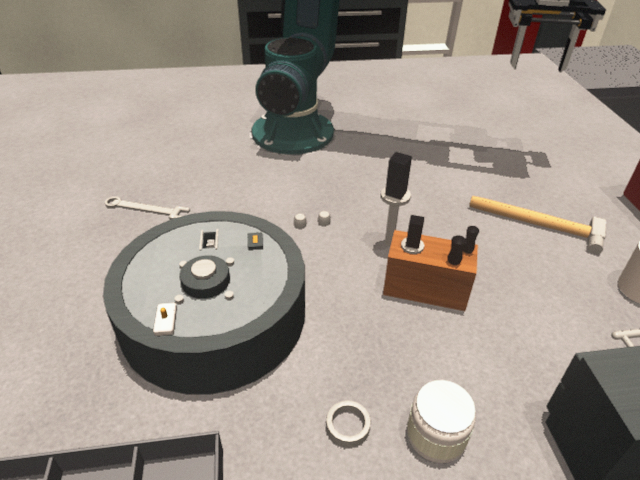

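Both views show the scene. Candidates for the spoon, as top-view pixels:
- Small square handle with flange in the block, (190,236).
- Larger free-standing square-handled spoon, (185,320): the wrong size.
- Round screwdrivers, (147,204) and (123,220).

I choose (190,236). The slot is at (436,273), the hub at (440,200) and the tab at (382,261). The white block at (473,153) is a decoy.

```bash
python3 - <<'E'
from h import *
d=np.load('s0.npz'); b={k[2:]:d[k] for k in d if k[0]=='b'}; a={k[2:]:d[k] for k in d if k[0]=='a'}
for n,u,v in [('spoon top',190,236),('big top',185,320),('sd1',147,204),('sd2',123,220),('block',165,245),('hub',440,200),('plate',400,290),('tab',382,261),('slotrest',436,250)]:
    print(n,pt(b,u,v).round(4))
# full point cloud of top view
K,R,t=b['mtx'],b['R'],b['t']; v,u=np.mgrid[0:480,0:640]
P=(np.stack([(u-K[0,2])/K[0,0],(v-K[1,2])/K[1,1],np.ones_like(u,float)],-1)*b['z_map'][...,None]-t)@R
im=b['image'].astype(int); hsv=cv2.cvtColor(b['image'],cv2.COLOR_RGB2HSV)
# block top: orange-brown at z~.09
m=((hsv[...,0]<15)&(hsv[...,1]>120)&(P[...,2]>.083)&(P[...,2]<.097)&(u<260)).astype(np.uint8)
q=P[m>0][:,:2]; r=cv2.minAreaRect((q*1000).astype(np.float32)); print('block rect',r,cv2.boxPoints(r).round(1),P[m>0][:,2].mean())
def cl(u0,v0,zlo,zhi,rad=30):
    mm=(abs(u-u0)<rad)&(abs(v-v0)<rad)&(P[...,2]>zlo)&(P[...,2]<zhi); q=P[mm]
    r=cv2.minAreaRect((q[:,:2]*1000).astype(np.float32)); print((u0,v0),len(q),np.round(r[0],1),np.round(r[1],1),round(r[2],1),q[:,2].mean().round(4),q.mean(0).round(4))
cl(190,236,.143,.155); cl(195,238,.092,.101); cl(185,320,.2,.4); cl(440,200,.12,.14)
cl(147,204,.13,.15,14);cl(123,220,.13,.15,14)
# drum plate/ rim by circle
mm=((P[...,2]>.092)&(P[...,2]<.105)&(u>300)).astype(np.uint8)
c=max(cv2.findContours(mm,0,1)[0],key=cv2.contourArea)[:,0]
Q=np.array([pt(b,x,y,.100)[:2] for x,y in c]); A=np.c_[2*Q,np.ones(len(Q))]; s=np.linalg.lstsq(A,(Q**2).sum(1),rcond=None)[0]; print('drum',s[:2],np.sqrt(s[2]+s[:2]@s[:2]))
# tab
tb=((hsv[...,0]>10)&(hsv[...,0]<30)&(hsv[...,1]>140)&(abs(u-382)<15)&(abs(v-261)<15)); print('tab',pt(b,u[tb].mean(),v[tb].mean(),.107),tb.sum())
big=cv2.resize(b['image'][165:285,340:470],None,fx=4,fy=4,interpolation=2); o=cv2.resize(b['image'][180:300,110:240],None,fx=4,fy=4,interpolation=2)
cv2.imwrite('pics/crops.png',cv2.resize(np.hstack([big,o]),(800,369))[:,:,::-1])
E
```

```text
spoon top [0.5538 0.1416 0.1485]
big top [0.4527 0.1362 0.1969]
sd1 [0.5958 0.1984 0.1394]
sd2 [0.5755 0.2286 0.1381]
block [0.547  0.1873 0.0908]
hub [ 0.6028 -0.1832  0.1289]
plate [ 0.4836 -0.1348  0.0963]
tab [ 0.5231 -0.1084  0.1077]
slotrest [ 0.5384 -0.1855  0.0983]
block rect ((570.5281982421875, 179.499755859375), (140.32923889160156, 69.50886535644531), 67.07745361328125) [[511.2 128.4]
 [575.2 101.3]
 [629.9 230.6]
 [565.8 257.7]] 0.09064942367856706
(190, 236) 312 [556.6 147.3] [22.4 21.9] 66.9 0.1482 [0.5564 0.1467 0.1482]
(195, 238) 487 [559.1 153.1] [82.3 69.1] 66.8 0.0947 [0.5569 0.1463 0.0947]
(185, 320) 0 [0. 0.] [0. 0.] 0.0 nan [nan nan nan]
(440, 200) 1426 [ 602.  -184.3] [69.3 67.7] 4.1 0.1237 [ 0.6016 -0.1837  0.1237]
(147, 204) 256 [597.9 204.4] [22.1 22.2] 80.9 0.1377 [0.5974 0.2035 0.1377]
(123, 220) 182 [578.5 227.2] [18.7 34.9] 16.6 0.1374 [0.576  0.234  0.1374]
drum [ 0.58199977 -0.18373361] 0.1484818505982682
tab [ 0.5240587 -0.1085441  0.107    ] 62<stdin>:14: RuntimeWarning: Mean of empty slice.
  ret = ret.dtype.type(ret / rcount)
  ret = um.true_divide(
```

View pics/crops.png

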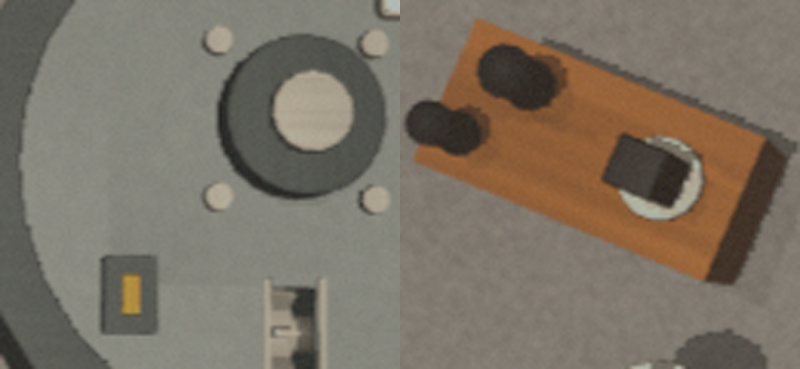

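The crop's left half shows the slot strips near top px (427,…) and (445,…), the tab and the hub. The right half confirms the spoon: a 22 mm square handle, top at z = 0.148. Next I measure the slot strips.

```bash
cat > m.py <<'E'
from h import *
d=np.load('s0.npz'); b={k[2:]:d[k] for k in d if k[0]=='b'}; a={k[2:]:d[k] for k in d if k[0]=='a'}
v,u=np.mgrid[0:480,0:640]
for s,(u0,v0,w,h) in ((b,(436,273,16,30)),(a,(209,239,16,16))):
    g=s['image'].astype(int); hs=cv2.cvtColor(s['image'],cv2.COLOR_RGB2HSV)
    roi=(abs(u-u0)<w)&(abs(v-v0)<h)
    m=(roi&(g[...,0]>g[...,2]+8)&(g.mean(-1)>135)).astype(np.uint8)
    n,l,st,c=cv2.connectedComponentsWithStats(m)
    for i in range(1,n):
        if st[i,4]<12: continue
        X=np.array([pt(s,x,y,.098) for y,x in np.argwhere(l==i)]); r=cv2.minAreaRect((X[:,:2]*1000).astype(np.float32))
        print(st[i],np.round(r[0],1),np.round(r[1],1),round(r[2],1),X.mean(0).round(4))
# scene-camera checks: spoon top, tab, hub
hs=cv2.cvtColor(a['image'],cv2.COLOR_RGB2HSV)
tb=(abs(u-256)<12)&(abs(v-240)<12)&(hs[...,0]>10)&(hs[...,0]<30)&(hs[...,1]>140); print('tab',pt(a,u[tb].mean(),v[tb].mean(),.107),tb.sum())
K,R,t=a['mtx'],a['R'],a['t']
P=(np.stack([(u-K[0,2])/K[0,0],(v-K[1,2])/K[1,1],np.ones_like(u,float)],-1)*a['z_map'][...,None]-t)@R
for n,u0,v0,lo,hi in (('spoon',416,222,.1455,.152),('hub',205,270,.1265,.132),('bigspoon',400,175,.13,.3)):
    q=P[(abs(u-u0)<28)&(abs(v-v0)<30)&(P[...,2]>lo)&(P[...,2]<hi)&(abs(P[...,0]-.53)<.12)]
    print(n,len(q),q.mean(0).round(4),q[:,2].max().round(4),np.round(cv2.minAreaRect((q[:,:2]*1000).astype(np.float32)),1) if 0 else cv2.minAreaRect((q[:,:2]*1000).astype(np.float32)))
E
python3 m.py
```

```text
[444 255   3  36 106] [ 507.3 -197.4] [ 2.8 48.2] 88.5 [ 0.5073 -0.1974  0.098 ]
[421 256  16  35 197] [ 507.1 -175.6] [46.6 18.7] 6.9 [ 0.5078 -0.1745  0.098 ]
[194 224  31  31 794] [ 505.5 -185.1] [81.6 50.1] 0.4 [ 0.5062 -0.184   0.098 ]
tab [ 0.52559198 -0.10967333  0.107     ] 36
spoon 100 [0.5579 0.1445 0.1468] 0.1487 ((556.9404907226562, 144.77764892578125), (21.057039260864258, 23.010974884033203), 67.75623321533203)
hub 167 [ 0.6039 -0.1862  0.1271] 0.129 ((603.0294799804688, -186.80856323242188), (33.01785659790039, 31.746967315673828), 84.90276336669922)
bigspoon 861 [0.4596 0.1369 0.1692] 0.1963 ((451.268798828125, 139.28387451171875), (33.13191223144531, 34.16962432861328), 54.03380584716797)
```

```bash
cat >> h.py <<'E'
from scipy.spatial.transform import Rotation as Ro
def rel(x,y,z,yaw):
    "tool shift (mm) and turn (10 deg units) from here to a world TCP pose, tool down"
    o=robot.get_obs(); R=Ro.from_euler('xyz',o['ee_rot'])
    d=R.inv().apply(np.array([x,y,z])-o['tool_pos'])*1000
    t=(np.degrees(o['ee_rot'][2])-yaw+180)%360-180
    print('t',round(o['time'],2),'at',(o['tool_pos']*1000).round(1),'rpy',np.degrees(o['ee_rot']).round(2),'j',o['joint_positions'].round(2),'F',o['wrist_force'].round(1),'w',round(o['width']*1000,1),o['finger_force'])
    print('-> shift mm',d.round(1),'turn',(t/10).round(3))
E
python3 -c "
from h import *
rel(.5568,.1462,.26,67.1)"
```

```text
t 0.1 at [143.2 530.5 204.4] rpy [-1.7989e+02 -1.0000e-02  1.6489e+02] j [ 1.2   0.09  1.37  0.    1.68 -0.1 ] F [ 0.2 -0.2 -0.5] w 93.8 0.0
-> shift mm [-499.5 -263.3  -55.2] turn 9.779
```

>>> carry_out(
  steps=[
    [[0,0,-0.055],1.0,0],
    [[-0.0555,-0.0293,-0.055],2.0,0],
    [[-0.111,-0.0585,-0.055],3.0,0],
    [[-0.1665,-0.0878,-0.055],4.0,0],
    [[-0.222,-0.117,-0.055],5.0,0],
    [[-0.2775,-0.1463,-0.055],6.0,0],
    [[-0.333,-0.1755,-0.055],7.0,0],
    [[-0.3885,-0.2048,-0.055],8.0,0],
    [[-0.444,-0.234,-0.055],9.0,0],
    [[-0.4995,-0.2633,-0.055],9.78,0],
  ],
)

```text
time: 1.35
tool_pos: [0.5565, 0.1464, 0.2599]
ee_rot: [-3.141, 0.0, 1.166]
wrist_force: [0.2, 0.7, -0.0]
width: 0.047
finger_force: 0.0
```

```bash
python3 -c "
from h import *
s=snap('wrist','w1.png'); print(s['mtx'])
R=np.array(s['R']);print((-R.T@s['t']).round(4)); print(R.round(3))
rel(.5568,.1462,.113,67.1)"
```

```text
[[371.64829954   0.         315.99697842]
 [  0.         371.64829954 239.61502793]
 [  0.           0.           1.        ]]
[0.5859 0.2141 0.4392]
[[ 0.919 -0.393 -0.001]
 [-0.38  -0.889  0.254]
 [-0.101 -0.233 -0.967]]
t 1.4 at [561.2 140.  258. ] rpy [179.81   0.27  66.18] j [ 0.15  0.15  1.2  -0.01  1.79  0.56] F [ 2.3 -1.8 -0.7] w 47.0 0.0
-> shift mm [  4.5  -7.  145. ] turn -0.092
```

View pics/w1.png

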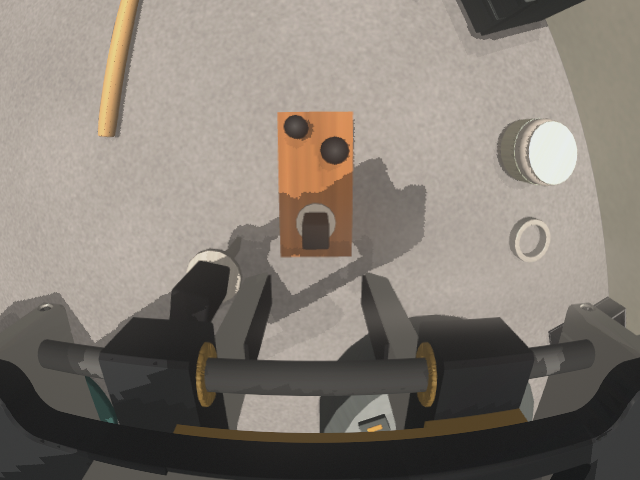

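The wrist view shows the block with the spoon handle at (315,230), centred between the fingers (columns 270 to 365). The big spoon is left of them at (205,280). I descend gently.

>>> carry_out(
  steps=[
    [[0,0,0],0,0],
    [[0,0,0],0,0],
    [[0,0,0.02],0,0],
    [[0,0,0.05],0,0],
    [[0,0,0.08],0,0],
    [[0,0,0.085],0,0],
    [[0,0,0.085],0,0],
  ],
)

```text
time: 2.28
tool_pos: [0.5551, 0.149, 0.1764]
ee_rot: [3.141, -0.001, 1.173]
wrist_force: [-0.2, 0.2, 0.6]
width: 0.0471
finger_force: 0.0
```

```bash
python3 -c "
from h import *
rel(.5568,.1462,.113,67.1)
s=snap('wrist'); cv2.imwrite('pics/w2.png',s['image'][150:450,160:480,::-1])
s=snap('scene','s2.png')"
```

```text
t 2.27 at [555.1 149.  176.4] rpy [ 1.7996e+02 -4.0000e-02  6.7190e+01] j [0.16 0.15 1.36 0.   1.63 0.56] F [-0.2  0.2  0.6] w 47.1 0.0
-> shift mm [-2.   2.6 63.4] turn 0.009
```

View pics/w2.png

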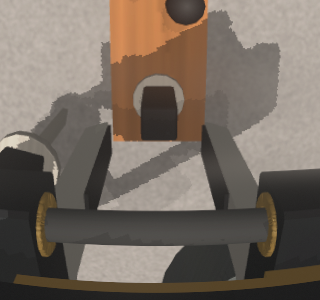

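The handle is at crop column 159 and the finger mid is at about 158, so it is centred. I descend and close.

>>> carry_out(
  steps=[
    [[-0.002,0.001,0.02],0,0],
    [[-0.002,0.001,0.045],0,0],
    [[-0.002,0.001,0.06],0,0],
    [[-0.002,0.001,0.063],0,0],
    [[-0.002,0.001,0.063],0,0],
    [[-0.002,0.001,0.063],0,1],
    [[-0.002,0.001,0.063],0,1],
    [[-0.002,0.001,0.063],0,1],
    [[-0.002,0.001,0.063],0,1],
    [[-0.002,0.001,0.063],0,1],
  ],
)

```text
time: 3.62
tool_pos: [0.5557, 0.1459, 0.1129]
ee_rot: [3.141, -0.001, 1.171]
wrist_force: [-1.3, -0.1, 0.7]
width: 0.0218
finger_force: 30.0
```

```bash
python3 -c "
from h import *
rel(.5568,.1462,.113,67.1)"
```

```text
t 3.62 at [555.7 145.9 112.9] rpy [ 1.7997e+02 -3.0000e-02  6.7090e+01] j [0.16 0.18 1.46 0.   1.51 0.56] F [-1.3 -0.1  0.7] w 21.8 29.998485445976257
-> shift mm [ 0.7  0.8 -0.1] turn -0.001
```

>>> carry_out(
  steps=[
    [[0,0,-0.01],0,1],
    [[0,0,-0.03],0,1],
    [[0,0,-0.055],0,1],
    [[0,0,-0.08],0,1],
    [[0,0,-0.105],0,1],
    [[0,0,-0.13],0,1],
    [[0,0,-0.145],0,1],
    [[0,0,-0.15],0,1],
    [[0,0,-0.15],0,1],
  ],
)

```text
time: 4.75
tool_pos: [0.5554, 0.1457, 0.2619]
ee_rot: [-3.141, 0.0, 1.171]
wrist_force: [0.0, 0.7, -1.6]
width: 0.0215
finger_force: 30.0
```

```bash
python3 -c "
from h import *
rel(.499,-.184,.263,88.7)"
```

```text
t 4.75 at [555.4 145.7 261.9] rpy [-1.7996e+02  2.0000e-02  6.7080e+01] j [0.16 0.14 1.2  0.   1.8  0.56] F [ 0.   0.7 -1.6] w 21.5 29.99687969684601
-> shift mm [-325.7   76.4   -1. ] turn -2.162
```

>>> carry_out(
  steps=[
    [[-0.015,0.003,0],-0.1,1],
    [[-0.05,0.012,0],-0.3,1],
    [[-0.1,0.023,0],-0.65,1],
    [[-0.15,0.035,0],-1.0,1],
    [[-0.2,0.047,0],-1.35,1],
    [[-0.245,0.058,0],-1.65,1],
    [[-0.285,0.067,0],-1.9,1],
    [[-0.31,0.073,0],-2.1,1],
    [[-0.322,0.076,0],-2.16,1],
    [[-0.326,0.0765,0],-2.16,1],
  ],
)

```text
time: 6.0
tool_pos: [0.4988, -0.1843, 0.2616]
ee_rot: [-3.14, -0.001, 1.547]
wrist_force: [1.2, -0.4, -0.9]
width: 0.0217
finger_force: 30.0
```

>>> carry_out(
  steps=[
    [[0,0,0.015],0,1],
    [[0,0,0.03],0,1],
    [[0,0,0.035],0,1],
    [[0,0,0.035],0,1],
    [[0,0,0.035],0,1],
  ],
)

```text
time: 6.62
tool_pos: [0.4993, -0.1842, 0.228]
ee_rot: [3.141, 0.0, 1.548]
wrist_force: [-0.2, -0.1, -2.0]
width: 0.0218
finger_force: 30.0
```

```bash
python3 -c "
from h import *
rel(.499,-.184,.206,88.7)
s=snap('scene'); a=cv2.resize(s['image'][140:300,110:310],None,fx=3,fy=3,interpolation=2)
w=snap('wrist')['image']; cv2.imwrite('pics/w3.png',w[...,::-1]); cv2.imwrite('pics/s3.png',a[...,::-1])"
```

```text
t 6.62 at [ 499.3 -184.2  228. ] rpy [1.7995e+02 2.0000e-02 8.8700e+01] j [-0.46  0.04  1.37  0.    1.72 -0.44] F [-0.2 -0.1 -2. ] w 21.8 29.996899366378784
-> shift mm [ 0.2 -0.4 22. ] turn -0.0
```

View pics/s3.png

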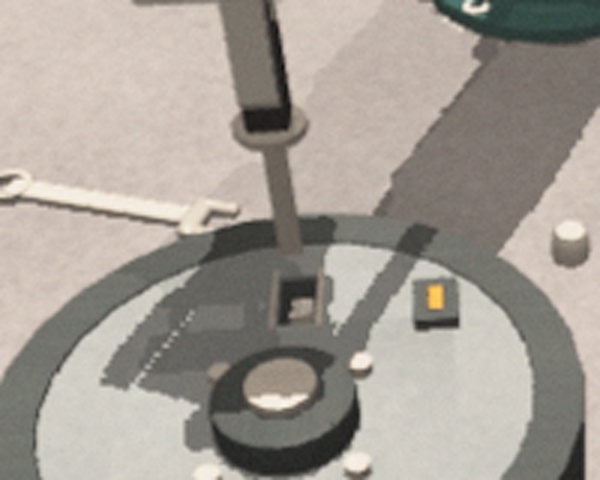

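View pics/w3.png

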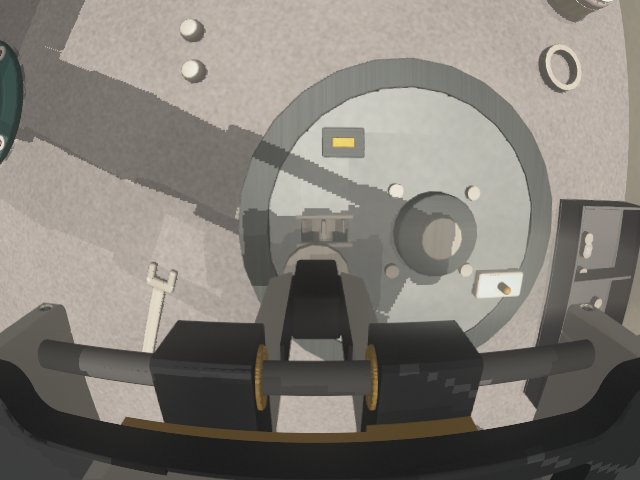

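The scene crop shows the blade tip at (288,253), i.e. scene px (206,224). The slot centre is at (297,298), i.e. (209,239), and the tab is down. I compare these with the expected projections.

```bash
python3 -c "
from h import *
s=snap('scene'); K,R,t=s['mtx'],np.array(s['R']),np.array(s['t'])
def pr(X): c=K@(R@np.array(X)+t); return (c[:2]/c[2]).round(1)
print('tip exp',pr([.499,-.184,.125]),'slot exp',pr([.508,-.184,.098]))
X=pt(s,206,224,.125);print('tip meas',X); print('slot meas',pt(s,209.2,239.5,.098))
g=s['image'][185:260,185:235].astype(int); 
for v in (215,220,223,225): print(v,s['image'][v,198:216].mean(-1).astype(int), s['z_map'][v,198:216].round(3))
for v in (234,238,242): print(v,s['image'][v,196:222].mean(-1).astype(int))
"
```

```text
tip exp [207.2 223.2] slot exp [209.2 239.5]
tip meas [ 0.50076321 -0.18577595  0.125     ]
slot meas [ 0.50811112 -0.18393427  0.098     ]
215 [59 56 59 79 92 96 95 96 95 92 92 78 67 67 67 69 68 68] [0.881 0.882 0.882 0.806 0.807 0.808 0.809 0.805 0.806 0.809 0.807 0.881
 0.881 0.879 0.878 0.882 0.879 0.881]
220 [56 61 58 57 80 96 96 95 91 96 96 99 77 63 61 58 61 64] [0.87  0.874 0.871 0.869 0.813 0.814 0.816 0.812 0.813 0.816 0.816 0.815
 0.871 0.874 0.871 0.872 0.871 0.873]
223 [ 99 100 100 101  96  94  98  97  97  92  95  96 103 109 115 119 117 119] [0.867 0.868 0.867 0.868 0.865 0.817 0.818 0.82  0.818 0.818 0.819 0.817
 0.825 0.864 0.871 0.867 0.866 0.87 ]
225 [101 103 100  97  99  98 101 108 108 107 109 110 117 120 115 115 118 111] [0.864 0.864 0.863 0.86  0.862 0.817 0.82  0.822 0.819 0.865 0.861 0.863
 0.863 0.865 0.864 0.863 0.862 0.862]
234 [ 98 100  98  98 105 119 103  76  48  44  47  45  44  45  49  48  48  43
  45  76 130 139 124 113 117 174]
238 [ 97  96 100  99 108 122  98  60  46  41  45  43  39  40  46  45  45  45
  45  91 134 128 113 117 117 175]
242 [ 99  99  93 100 116 123  99  59  42  46  43  88 130 136 148 153 154 152
 117 121 139 129 116 178 202 202]
```

Agrees within about 1.5 mm. I enter the gap at slot x = -9.

>>> carry_out(
  steps=[
    [[0,0,0.01],0,1],
    [[0,0,0.02],0,1],
    [[0,0,0.028],0,1],
    [[0,0,0.036],0,1],
    [[0,0,0.042],0,1],
    [[0,0,0.045],0,1],
    [[0,0,0.045],0,1],
  ],
)

```text
time: 7.65
tool_pos: [0.4991, -0.1842, 0.1823]
ee_rot: [-3.141, -0.0, 1.548]
wrist_force: [0.3, 0.3, -1.8]
width: 0.0218
finger_force: 30.0
```

>>> carry_out(
  steps=[
    [[0,0.003,0],0,1],
    [[0,0.006,0],0,1],
    [[0,0.009,0],0,1],
    [[0,0.012,0],0,1],
    [[0,0.015,0],0,1],
    [[0,0.018,0],0,1],
    [[0,0.018,0],0,1],
  ],
)

```text
time: 8.52
tool_pos: [0.5179, -0.1847, 0.1825]
ee_rot: [3.14, -0.0, 1.548]
wrist_force: [0.2, -0.5, -1.8]
width: 0.0215
finger_force: 30.0
```

>>> carry_out(
  steps=[
    [[0,0,-0.008],0,1],
    [[0,0,-0.02],0,1],
    [[0,0,-0.033],0,1],
    [[0,0,-0.035],0,1],
  ],
)

```text
time: 9.02
tool_pos: [0.5179, -0.1851, 0.2198]
ee_rot: [3.138, 0.002, 1.548]
wrist_force: [-0.3, 0.1, -1.3]
width: 0.022
finger_force: 30.0
```

```bash
cat > tab.py <<'E'
from h import *
s=snap('scene'); v,u=np.mgrid[0:480,0:640]
hs=cv2.cvtColor(s['image'],cv2.COLOR_RGB2HSV)
tb=(abs(u-256)<14)&(abs(v-238)<18)&(hs[...,0]>10)&(hs[...,0]<30)&(hs[...,1]>140)
Z=[pt(s,x,y)[2] for y,x in np.argwhere(tb)]
print('tab px',tb.sum(),u[tb].mean().round(1),v[tb].mean().round(1),'v range',v[tb].min(),v[tb].max(),'z pct',np.percentile(Z,[10,50,90]).round(4))
print(s['image'][228:250:2,209].mean(-1).astype(int), s['image'][228:250:2,212].mean(-1).astype(int))
rel(.499,-.184,.206,88.7)
cv2.imwrite('pics/s%d.png'%int(robot.get_obs()['time']*100),cv2.resize(s['image'][140:300,110:310],None,fx=3,fy=3,interpolation=2)[...,::-1])
E
python3 tab.py
```

```text
tab px 36 255.0 238.7 v range 235 242 z pct [0.1045 0.1055 0.1063]
[ 94  92  93  97  82  49 151 156 132  96 109] [121 118  84  45  50  47 161 154 149 100 113]
t 9.07 at [ 517.7 -185.   219.1] rpy [1.7985e+02 6.0000e-02 8.8690e+01] j [-0.45  0.08  1.35  0.    1.71 -0.42] F [ 0.3 -0.1 -0.9] w 21.9 29.99691277742386
-> shift mm [  0.5 -18.7  13.1] turn -0.001
```

>>> carry_out(
  steps=[
    [[0,-0.007,0],0,1],
    [[0,-0.0185,0],0,1],
    [[0,-0.0185,0],0,1],
    [[0,-0.0185,0.015],0,1],
    [[0,-0.0185,0.029],0,1],
    [[0,-0.0185,0.035],0,1],
    [[0,-0.0185,0.035],0,1],
  ],
)

```text
time: 9.95
tool_pos: [0.4982, -0.184, 0.1812]
ee_rot: [-3.14, -0.001, 1.548]
wrist_force: [-0.0, -0.0, -1.8]
width: 0.0215
finger_force: 30.0
```

>>> carry_out(
  steps=[
    [[0,0.003,0],0,1],
    [[0,0.006,0],0,1],
    [[0,0.009,0],0,1],
  ],
)

```text
time: 10.32
tool_pos: [0.5066, -0.1846, 0.1829]
ee_rot: [-3.139, 0.0, 1.548]
wrist_force: [-5.4, 0.0, 1.9]
width: 0.0219
finger_force: 30.0
```

>>> carry_out(
  steps=[
    [[0,0.003,0],0,1],
    [[0,0.006,0],0,1],
    [[0,0.009,0],0,1],
    [[0,0.009,0],0,1],
  ],
)

```text
time: 10.82
tool_pos: [0.5175, -0.1846, 0.1825]
ee_rot: [3.14, -0.0, 1.548]
wrist_force: [0.4, 0.1, -2.0]
width: 0.0218
finger_force: 30.0
```

>>> carry_out(
  steps=[
    [[0,0,-0.008],0,1],
    [[0,0,-0.02],0,1],
    [[0,0,-0.033],0,1],
    [[0,0,-0.035],0,1],
  ],
)

```text
time: 11.32
tool_pos: [0.5174, -0.1851, 0.2198]
ee_rot: [3.138, 0.002, 1.548]
wrist_force: [-0.1, 0.8, -2.3]
width: 0.0216
finger_force: 30.0
```

```bash
python3 tab.py
```

```text
tab px 35 254.8 238.6 v range 235 242 z pct [0.1045 0.1056 0.1066]
[ 96  94  91  98  75  45 150 157 134  95 111] [114 119  81  45  45  47 160 153 146 101 115]
t 11.38 at [ 517.2 -185.   219.1] rpy [1.7985e+02 6.0000e-02 8.8680e+01] j [-0.45  0.08  1.35  0.    1.71 -0.42] F [ 1.1 -1.  -0.7] w 21.8 29.996923506259918
-> shift mm [  0.6 -18.2  13.1] turn -0.002
```

Mid-stroke contact (−5.4 N) and release at the end confirm a click. The tab is still down, so I make a third stroke.

>>> carry_out(
  steps=[
    [[0,-0.007,0],0,1],
    [[0,-0.0185,0],0,1],
    [[0,-0.0185,0],0,1],
    [[0,-0.0185,0.015],0,1],
    [[0,-0.0185,0.029],0,1],
    [[0,-0.0185,0.035],0,1],
    [[0,-0.0185,0.035],0,1],
  ],
)

```text
time: 12.25
tool_pos: [0.4977, -0.184, 0.1812]
ee_rot: [-3.14, -0.001, 1.548]
wrist_force: [0.2, 0.7, -1.6]
width: 0.0216
finger_force: 30.0
```

>>> carry_out(
  steps=[
    [[0,0.003,0],0,1],
    [[0,0.006,0],0,1],
    [[0,0.009,0],0,1],
  ],
)

```text
time: 12.62
tool_pos: [0.5062, -0.1846, 0.183]
ee_rot: [-3.139, 0.0, 1.548]
wrist_force: [-4.3, -0.3, 2.1]
width: 0.0217
finger_force: 30.0
```

>>> carry_out(
  steps=[
    [[0,0.003,0],0,1],
    [[0,0.006,0],0,1],
    [[0,0.0095,0],0,1],
    [[0,0.0095,0],0,1],
  ],
)

```text
time: 13.12
tool_pos: [0.5176, -0.1847, 0.1824]
ee_rot: [3.14, -0.0, 1.548]
wrist_force: [0.3, -0.6, -2.1]
width: 0.022
finger_force: 30.0
```

>>> carry_out(
  steps=[
    [[0,0,-0.008],0,1],
    [[0,0,-0.02],0,1],
    [[0,0,-0.033],0,1],
    [[0,0,-0.035],0,1],
  ],
)

```text
time: 13.62
tool_pos: [0.5174, -0.1851, 0.2198]
ee_rot: [3.138, 0.001, 1.548]
wrist_force: [-0.5, -0.4, -1.9]
width: 0.0217
finger_force: 30.0
```

```bash
python3 tab.py
```

```text
tab px 53 254.4 235.2 v range 229 241 z pct [0.1107 0.1188 0.1199]
[ 95  93  95  98  74  47 150 152 137  96 110] [118 117  82  46  48  45 167 153 150  98 109]
t 13.68 at [ 517.1 -185.   219.1] rpy [1.7985e+02 6.0000e-02 8.8690e+01] j [-0.45  0.08  1.35  0.    1.71 -0.42] F [-0.2  0.7 -1.8] w 22.0 29.9969020485878
-> shift mm [  0.6 -18.2  13.1] turn -0.001
```

The tab is up (z about 0.12), so no more strokes. I lift and go back to the block.

>>> carry_out(
  steps=[
    [[0,0,-0.015],0,1],
    [[0,0,-0.035],0,1],
    [[0,0,-0.045],0,1],
    [[0,0,-0.045],0,1],
  ],
)

```text
time: 14.18
tool_pos: [0.517, -0.1849, 0.2636]
ee_rot: [3.14, 0.001, 1.548]
wrist_force: [0.1, 0.2, -2.6]
width: 0.0218
finger_force: 30.0
```

```bash
python3 -c "
from h import *
rel(.5556,.1459,.263,67.09)"
```

```text
t 14.18 at [ 517.  -184.9  263.6] rpy [1.7989e+02 4.0000e-02 8.8680e+01] j [-0.45  0.08  1.26  0.    1.8  -0.42] F [ 0.1  0.2 -2.6] w 21.8 29.996909201145172
-> shift mm [331.6  31.    0.4] turn 2.159
```

>>> carry_out(
  steps=[
    [[0.015,0.0015,0],0.1,1],
    [[0.05,0.0045,0],0.3,1],
    [[0.1,0.009,0],0.65,1],
    [[0.15,0.014,0],1.0,1],
    [[0.2,0.019,0],1.35,1],
    [[0.245,0.023,0],1.65,1],
    [[0.285,0.027,0],1.9,1],
    [[0.315,0.0295,0],2.1,1],
    [[0.328,0.0305,0],2.16,1],
    [[0.3316,0.031,0],2.16,1],
  ],
)

```text
time: 15.42
tool_pos: [0.555, 0.1462, 0.2618]
ee_rot: [-3.141, 0.001, 1.172]
wrist_force: [-1.1, -0.3, -0.8]
width: 0.0221
finger_force: 30.0
```

>>> carry_out(
  steps=[
    [[0,0,0.02],0,1],
    [[0,0,0.04],0,1],
    [[0,0,0.05],0,1],
    [[0,0,0.05],0,1],
    [[0,0,0.05],0,1],
  ],
)

```text
time: 16.05
tool_pos: [0.5557, 0.1458, 0.2135]
ee_rot: [3.14, -0.001, 1.17]
wrist_force: [0.2, 0.9, -2.4]
width: 0.022
finger_force: 30.0
```

```bash
python3 -c "
from h import *
rel(.5557,.1459,.113,67.09)
s=snap('scene'); cv2.imwrite('pics/s5.png',cv2.resize(s['image'][140:320,320:520],None,fx=3,fy=3,interpolation=2)[...,::-1])"; 
```

```text
t 16.05 at [555.7 145.8 213.5] rpy [ 1.7992e+02 -5.0000e-02  6.7060e+01] j [ 0.16  0.14  1.3  -0.    1.7   0.56] F [ 0.2  0.9 -2.4] w 22.0 29.996953010559082
-> shift mm [  0.   -0.2 100.5] turn -0.003
```

View pics/s5.png

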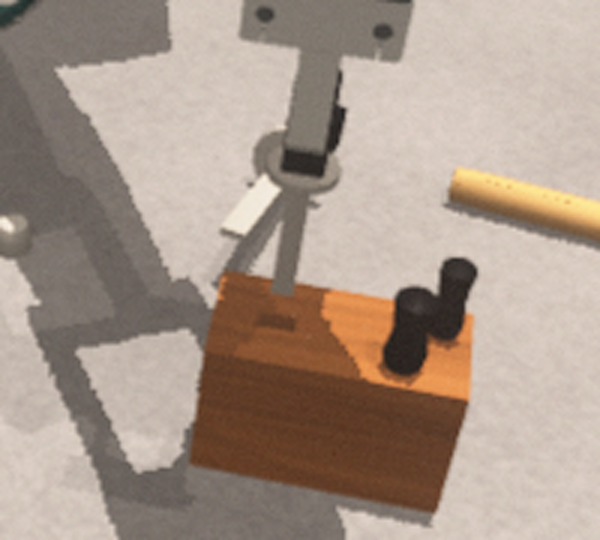

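The scene crop shows the blade tip at (284,293), just above the pocket mouth at (276,322). I insert it.

>>> carry_out(
  steps=[
    [[0,0,0.008],0,1],
    [[0,0,0.016],0,1],
    [[0,0,0.024],0,1],
    [[0,0,0.032],0,1],
    [[0,0,0.04],0,1],
  ],
)

```text
time: 16.73
tool_pos: [0.5551, 0.1461, 0.1717]
ee_rot: [-3.141, 0.0, 1.171]
wrist_force: [0.1, -0.7, -2.5]
width: 0.0217
finger_force: 30.0
```

```bash
python3 -c "
from h import *
rel(.5557,.1459,.113,67.09)"
```

```text
t 16.73 at [555.1 146.1 171.7] rpy [-1.7998e+02  1.0000e-02  6.7090e+01] j [0.16 0.15 1.37 0.   1.62 0.56] F [ 0.1 -0.7 -2.5] w 21.7 29.996808171272278
-> shift mm [ 0.   0.7 58.7] turn 0.0
```

In freely. I continue to just above the seat.

>>> carry_out(
  steps=[
    [[0,0,0.012],0,1],
    [[0,0,0.026],0,1],
    [[0,0,0.04],0,1],
    [[0,0,0.051],0,1],
    [[0,0,0.056],0,1],
    [[0,0,0.0595],0,1],
    [[0,0,0.0605],0,1],
    [[0,0,0.0605],0,1],
  ],
)

```text
time: 17.73
tool_pos: [0.5554, 0.1462, 0.113]
ee_rot: [3.141, -0.001, 1.171]
wrist_force: [0.3, 0.8, 2.2]
width: 0.0221
finger_force: 30.0
```

Seated (light upward contact). I release and retreat.

>>> carry_out(
  steps=[
    [[0,0,0],0,0.6],
    [[0,0,0],0,0.2],
    [[0,0,0],0,0],
    [[0,0,0],0,0],
    [[0,0,-0.01],0,0],
    [[0,0,-0.035],0,0],
    [[0,0,-0.075],0,0],
    [[0,0,-0.12],0,0],
    [[0,0,-0.16],0,0],
    [[0,0,-0.16],0,0],
  ],
)

```text
time: 18.98
tool_pos: [0.557, 0.1464, 0.2775]
ee_rot: [3.133, -0.005, 1.171]
wrist_force: [-0.2, -0.1, -0.4]
width: 0.0472
finger_force: 0.0
```

>>> carry_out(
  steps=[
    [[0.03,0,-0.02],0,0],
    [[0.08,0,-0.02],0,0],
    [[0.13,0,-0.02],0,0],
    [[0.18,0,-0.02],0,0],
    [[0.21,0,-0.02],0,0],
    [[0.22,0,-0.02],0,0],
    [[0.22,0,-0.02],0,0],
    [[0.22,0,-0.02],0,0],
  ],
)

```text
time: 19.98
tool_pos: [0.6408, 0.3475, 0.2925]
ee_rot: [3.141, 0.0, 1.17]
wrist_force: [0.2, -0.3, -0.2]
width: 0.0469
finger_force: 0.0
```

```bash
python3 - <<'E'
from h import *
import runpy; runpy.run_path('tab.py')
b=snap('top'); 
v,u=np.mgrid[0:480,0:640]; K,R,t=b['mtx'],np.array(b['R']),np.array(b['t'])
P=(np.stack([(u-K[0,2])/K[0,0],(v-K[1,2])/K[1,1],np.ones_like(u,float)],-1)*b['z_map'][...,None]-t)@R
q=P[(abs(u-190)<30)&(abs(v-236)<30)&(P[...,2]>.143)&(P[...,2]<.155)]; print(len(q),cv2.minAreaRect((q[:,:2]*1000).astype(np.float32)) if len(q) else '',q[:,2].mean())
s=snap('scene')
cv2.imwrite('pics/end.png',s['image'][140:320,100:520,::-1])
E
```

```text
tab px 54 254.3 235.1 v range 229 241 z pct [0.1112 0.1189 0.1203]
[197 196 104  47  43  46 209 199 222  98 175] [197 198  89  47  45  46 217 199 217  98 181]
t 20.02 at [640.8 347.4 292.9] rpy [ 1.7996e+02 -2.0000e-02  6.7000e+01] j [ 0.42  0.53  0.64 -0.    1.97  0.82] F [-0.5 -0.2  0.3] w 47.0 0.0
-> shift mm [-544.6   77.1   86.7] turn -2.17
313 ((556.3837890625, 147.40972900390625), (22.081985473632812, 21.909570693969727), 67.16116333007812) 0.14826378945307642
```

View pics/end.png

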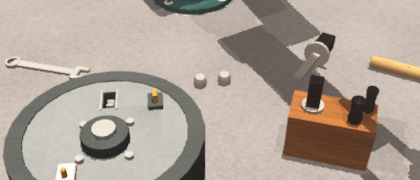

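The end view shows the tab up at (154,97) and the spoon in the block at (315,92). The larger spare spoon seems to have toppled at (317,50). I compare it with earlier views in one composite.

```bash
python3 - <<'E'
from h import *
s=snap('scene')
c=lambda i: cv2.resize(i[130:300,340:480],None,fx=2.8,fy=2.8,interpolation=2)
cv2.imwrite('pics/cmp.png',np.hstack([c(cv2.imread('pics/s2.png')),c(s['image'][...,::-1])]))
K,R,t=s['mtx'],np.array(s['R']),np.array(s['t']); v,u=np.mgrid[0:480,0:640]
P=(np.stack([(u-K[0,2])/K[0,0],(v-K[1,2])/K[1,1],np.ones_like(u,float)],-1)*s['z_map'][...,None]-t)@R
for x,y in ((427,180),(417,192),(400,213)): print(P[y,x].round(3))
E
```

```text
[0.298 0.258 0.036]
[0.335 0.226 0.033]
[0.41  0.168 0.043]
```

View pics/cmp.png

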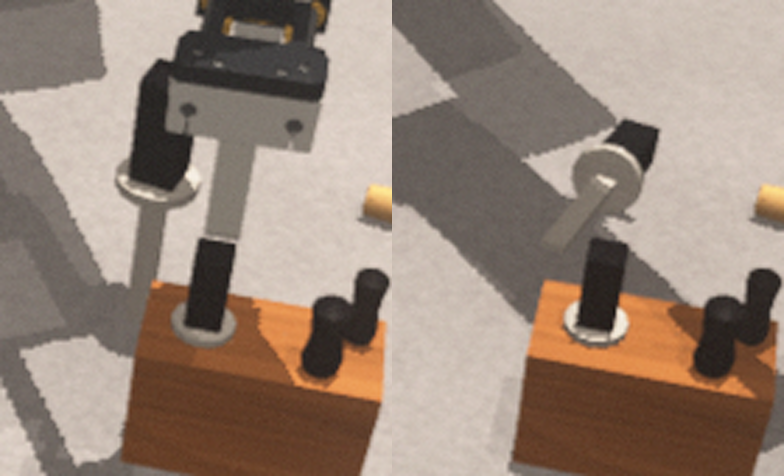

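```bash
python3 -c "
from h import *
print(robot.close_job())"
```

```text
the job is handed in; nothing more can be done
None
```

I advanced the star wheel three teeth until the tab popped up, put the spoon back upright in its pocket and let go, then handed in at about 20 s; my gripper knocked over the larger spare spoon by the block while grasping the right one, and I left it lying on the bench.

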